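# Check a glass marble under the loupe, then hold its tray level over the light panel

### The arm

A 6-joint arm with a two-finger parallel gripper is mounted at the origin on the work surface. World frame = base frame: x ahead of the robot, y to its left, z up, the work surface at z = 0. Lengths are in m, angles in rad, forces in N, time in s.
With the tool pointing down it reaches from about 0.225 to 0.875 m from the base axis. Payload 3.4 kg.
Tool frame: the origin (TCP) lies at the very end of the fingers, on their centre line; the grasp point (between the pads) lies 19 mm behind it; z points along the fingers, y is the direction in which the jaws open and shut (so a half turn about z gives the same grasp; the last joint's range is limited). The gripper opens to 85 mm and grips with 20 to 120 N. Pads are 22 mm wide; open, the fingers measure 114 mm over their backs; the gripper's body (76 mm by 85 mm) begins 54 mm behind the grasp point. The pads swing forward as they close: fully open they stand 13 mm farther back than shut.
Start: joints at [1.088, 0.276, 1.505, -0, 1.361, -0.121], TCP at [0.204, 0.538, 0.231] pointing down, gripper open.
Joint ranges: [-2.89, 2.89], [-0.75, 2.08], [0.22, 2.7], [-1.18, 4.32], [0.11, 2.71], [-2.7, 2.7]. Speed limits (rad/s): [2.57, 2.57, 3.14, 3.14, 3.14, 3.14].

### API

Orientations are given as a unit quaternion [x, y, z, w].
In Python, from bench import arm gives the robot as it stands. The module is installed in compiled form; this text tells all that it offers.
- The arm moves only by the tool step_arm, never from a script. Its arguments are lists of equal length, an entry for each row: "delta_pos": the shift along the tool's x, y, z in m, a list of three; "turn": the turn, a rotation vector about the tool's x, y, z in degrees, a list of three. In form: {"delta_pos": [[dx, dy, dz], ...], "turn": [[wx, wy, wz], ...]}. A call has 1 to 20 rows; each row is the pose to reach, as a shift and turn from the pose commanded when the call began, along the tool's axes at that moment; what a row does not reach only later rows make up. A row lasts 1/8 s, in which the tool goes at most 62.5 mm and 10.7 degrees, less where a joint would pass 70% of its speed; a pose out of reach is approached as far as the arm can. A call with a gripper value outside its range is refused whole. "fingers" is the opening, from 0 (shut) to 1 (fully open), set as the call begins (left out, the last holds). The fingers move at their own pace and stop on an object; "squeeze" is the grip in N (left out, the last holds). Time passes only in rows, so rows that repeat a pose let the fingers close. It gives the time, the measured TCP pose, the force and the opening at its end, in the units of the state.
- arm.sense(): the state, without advancing time (a new reading comes with each control period).
- arm.snapshot(name): name is "side" or "top"; returns a dict with "pixels" (480x640x3 uint8, red, green, blue), "fovy" (degrees; the focal length in pixels is half the picture's height over the tangent of half this angle, whatever the lens; pixels are square), "cx", "cy" (the principal point, pixels), "k1" (the pictures are not rectified: a ray, as slopes to the right and down, at radius r is drawn at 1 + k1 r^2 times it, then the intrinsics apply), "T" (4x4, takes a point from camera to world coordinates). Camera axes: x right, y down, z forward; pixel columns grow to the right and rows downward; lengths in m; the calibration is good to about 2 mm. A picture is of the moment at which its call begins. There is no depth.
- arm.close_job(): hands the job in, once; it reports no verdict.
The state is a dict: "clock": time; "joint_pos": joint angles; "joint_vel": joint speeds; "joint_torque": joint torques, N m; "tcp_pos": TCP position; "eef_rot": TCP orientation; "force": force on the tool from outside, world axes, zero at the start; "wrist_torque": the same for the moment, N m; "gripper_width": finger opening in m.
Only numpy, scipy, OpenCV 4.12 (cv2) and the standard library are available. Lean on these libraries where they do the work, as an engineer would, in place of code of your own. Each camera call takes 0.05 s, during which the arm holds its last target.

### The job

Slide the inspection stage by its black knob until the yellow pointer stands over the red dot and pause there for about a second, then slide it until the pointer stands over the blue dot and let it rest there. Leave the stage at the blue dot, lift the orange tray with the blue marble by its wooden grip, carry it to the white light panel (not the black slate) and finish while still holding it there, level, centred over the panel with its underside about 10 cm above it. The marble must never leave its pocket, and the other things on the bench stay as they are.

Things in the scene. Friction and masses are not known exactly. Their poses are not given: they have to be found in the camera images.
- knob_grip (a point): Black round knob standing upright on the stage's deck, 22 mm in diameter, its top 46 mm above the deck; this point is on its axis, 30 mm above the deck (74 mm above the table). Gripped here from above it moves the deck. The point's x and y axes are the stage's x and y slide directions.
- slide_x (a joint): Lower slide of the stage, m, along the stage's own x axis; 0 at the start, runs from -0.06 to 0.06. Slides level against about 1.5 N of friction and stays where it is left.
- slide_y (a joint): Upper slide of the stage, m, along the stage's own y axis; 0 at the start, runs from -0.06 to 0.06. Same friction; both slides move freely together, and the deck does not turn.
- red_mark (a point): Centre of the red dot, 14 mm in diameter, on the aluminium deck, 44 mm above the table. Moves with the deck.
- blue_mark (a point): Centre of the blue dot, 14 mm in diameter, on the same deck. Moves with the deck.
- pointer_tip (a point): Tip of the fixed yellow pointer, about 5 mm above the deck. Its 6 mm rod runs 26 mm above the deck on the far and +y sides of the stage, and belongs to a steel post on the stage's far side, which also carries a loupe (lens 58 mm across, underside 126 mm above the table) over the deck. At the red dot the loupe is above the marble; at the blue dot the tray is clear of it and can be lifted straight up.
- tray_grip (a point): Centre of the upright wooden grip in the middle of the orange tray, 40 mm above the tray's underside. The grip is 26 mm long along this point's x axis, 12 mm thick along its y axis and rises to 56 mm above the underside. The tray, 130 mm (x) by 70 mm (y) by 10 mm, 0.12 to 0.2 kg, lies loose on the deck between corner fences 6 mm high with 1.5 mm play; it moves with the deck. The deck is 44 mm above the table.
- pocket (a point): Centre of the floor of the tray's round pocket that holds the marble, 42 mm from the middle of the tray along its x axis. Pocket 25 mm across and 3 mm deep, flat floor, 7 mm above the tray's underside. A like pocket at the tray's other end is empty.
- marble_center (a point): Centre of the blue glass marble, 26 mm in diameter, 23 g, loose in the pocket; it rolls out if the tray is tipped past about 40 degrees or jerked.
- light_panel_top (a point): Centre of the top of the white light panel, a flat plate 140 by 120 mm, 12 mm high, fixed on the bench to one side of the stage.
- slate_top (a point): Centre of the top of the black slate plate of the same size, on the other side of the stage; not to be used.
- frit_jar: Bystander: amber glass jar with green cap, 56 mm across, 70 mm high; origin at its underside.
- wire_spool: Bystander: copper spool 56 mm across, 33 mm high; origin at its underside.
- marver: Bystander: spatula lying flat.
- driver: Bystander: screwdriver lying flat.
- bead_bowl: Bystander: blue bowl 90 mm across, 35 mm high.
- wood_block: Bystander: dark wood block 90 by 50 by 35 mm.
Things that resemble listed ones, but are neither listed nor needed, are in the scene too. Of the things shaped like the part that bears tray_grip, the orange one is meant.

How it is judged:
On the way, in this order (a step that is already met when the one before it is completed fails the run):
1. the pointer stands over the red dot, the stage at rest, the tray on it (horizontal distance between pointer_tip and red_mark below 0.006 m and height (world z) of tray_grip below 0.095 m and velocity of joint slide_x between -0.01 and 0.01 m/s and velocity of joint slide_y between -0.01 and 0.01 m/s), for 0.3 s.
2. the pointer stands over the blue dot, the stage at rest, the tray on it (horizontal distance between pointer_tip and blue_mark below 0.006 m and height (world z) of tray_grip below 0.095 m and velocity of joint slide_x between -0.01 and 0.01 m/s and velocity of joint slide_y between -0.01 and 0.01 m/s), for 0.3 s.
3. the tray is lifted off the stage with the marble in its pocket (height (world z) of tray_grip above 0.115 m and distance between marble_center and pocket below 0.02 m), for 0.1 s.
At the end, for the whole second after the job is handed in: The fingers grip the tray (over 1 N): it is held level (within 0.12 rad) with its grip within 35 mm of the light panel's centre seen from above and its underside 60 to 150 mm above the panel, the marble in its pocket, and the stage left with the pointer within 12 mm of the blue dot's centre (contact force between the fingers and tray above 1 N and horizontal distance between tray_grip and light_panel_top below 0.035 m and height (world z) of tray_grip between 0.112 and 0.202 m and angle between tray_grip's own z axis and vertical below 0.12 rad and distance between marble_center and pocket below 0.02 m and z of marble_center in the frame of pocket above 0.01 m and horizontal distance between pointer_tip and blue_mark below 0.012 m); the arm keeps its last pose, push and grip.
It fails at once if the marble leaves its pocket (distance between marble_center and pocket above 0.02 m).
It fails at once if a bystander is disturbed (distance of any of frit_jar, wire_spool, marver, driver, bead_bowl, wood_block from where it was at the start of the episode above 0.03 m).
It also fails if it takes over 72 s, if anything falls off the work surface, if the arm or the gripper's body presses on something with over 40 N, if the wrist force passes 120 N, or if a joint passes its speed limit or range.

## Working session

There is one attempt and no reset: what is moved stays moved. The work goes in short steps, Python scripts to look and compute and a tool call to move; the robot and the scene stay as the last step left them, time stands still between calls to the robot, and variables do not carry over. Pictures are saved under pics/ and viewed, and the job is handed in when it is done.

Besides the shell and the picture viewer there is one more tool, called in YAML: its name, and indented under it one key for each argument. step_arm: Moves the arm, as the interface text tells. Its arguments: {"type":"object","properties":{"delta_pos":{"type":"array"},"turn":{"type":"array"},"fingers":{"type":"number"},"squeeze":{"type":"number"}},"required":["delta_pos","turn"]}

```bash
mkdir -p pics
cat > h.py <<'E'
import numpy as np, cv2
from bench import arm
def snap(name,fn=None):
    s=arm.snapshot(name)
    if fn: cv2.imwrite('pics/'+fn,cv2.cvtColor(s['pixels'],cv2.COLOR_RGB2BGR))
    return s
def K(s):
    f=240/np.tan(np.radians(s['fovy'])/2)
    return np.array([[f,0,s['cx']],[0,f,s['cy']],[0,0,1.]])
def ray(s,uv):
    k=K(s); d=np.array([(uv[0]-s['cx'])/k[0,0],(uv[1]-s['cy'])/k[0,0]])
    n=d.copy()
    for _ in range(30): n=d/(1+s['k1']*(n@n))
    T=np.array(s['T']); return T[:3,3],T[:3,:3]@np.array([n[0],n[1],1])
def onz(s,uv,z):
    o,d=ray(s,uv); return o+d*(z-o[2])/d[2]
def proj(s,p):
    T=np.array(s['T']); c=T[:3,:3].T@(np.array(p)-T[:3,3]); n=c[:2]/c[2]
    n=n*(1+s['k1']*(n@n)); f=K(s)[0,0]
    return n*f+[s['cx'],s['cy']]
def tri(s1,a,s2,b):
    A=np.zeros((3,3));B=np.zeros(3)
    rs=[ray(s1,a),ray(s2,b)]
    for o,d in rs:
        d=d/np.linalg.norm(d);M=np.eye(3)-np.outer(d,d);A+=M;B+=M@o
    p=np.linalg.solve(A,B)
    return p,[np.linalg.norm(np.cross(p-o,d/np.linalg.norm(d))) for o,d in rs]
def crop(s,u0,v0,u1,v1,k,fn):
    c=s['pixels'][v0:v1,u0:u1]; c=cv2.resize(c,None,fx=k,fy=k,interpolation=cv2.INTER_CUBIC)
    cv2.imwrite('pics/'+fn,cv2.cvtColor(c,cv2.COLOR_RGB2BGR))
E
python3 - <<'E'
from h import *
a=snap('top','t0.png');b=snap('side','s0.png')
for s in(a,b): print(s['fovy'],s['cx'],s['cy'],s['k1'],np.round(s['T'],3).tolist())
print(arm.sense())
E
```

```text
52.06350767996755 315.60662015170084 244.360642773299 0.029992785275305574 [[0.018, -0.994, 0.109, 0.398], [-1.0, -0.017, 0.018, -0.11], [-0.016, -0.109, -0.994, 1.293], [0.0, 0.0, 0.0, 1.0]]
53.385080952146694 325.3730819128817 242.8220698720127 0.0452829740652177 [[0.948, -0.201, 0.248, 0.244], [-0.319, -0.62, 0.717, -0.885], [0.01, -0.759, -0.652, 0.809], [0.0, 0.0, 0.0, 1.0]]
{'clock': 0.1, 'joint_pos': array([ 1.08798380e+00,  2.76541257e-01,  1.50599378e+00,  7.81763984e-06,
        1.36069131e+00, -1.20979165e-01]), 'joint_vel': array([ 6.33854067e-04,  4.16287994e-04, -1.87761567e-03,  6.86061357e-04,
        9.57881927e-05,  4.37500458e-04]), 'joint_torque': array([ 1.58106071e-03, -4.17698872e+01, -2.46406281e+01, -1.26289865e-04,
        5.83215966e-03,  6.84340478e-07]), 'tcp_pos': array([0.20332031, 0.53736186, 0.23052587]), 'eef_rot': array([ 1.79932113e-01,  9.83678691e-01, -7.78766809e-04, -2.46522696e-04]), 'force': array([ 0.03413547, -0.68216185,  1.11012409]), 'wrist_torque': array([0.03065449, 0.02413941, 0.02027897]), 'gripper_width': 0.08502952059046753}
```

View pics/t0.png

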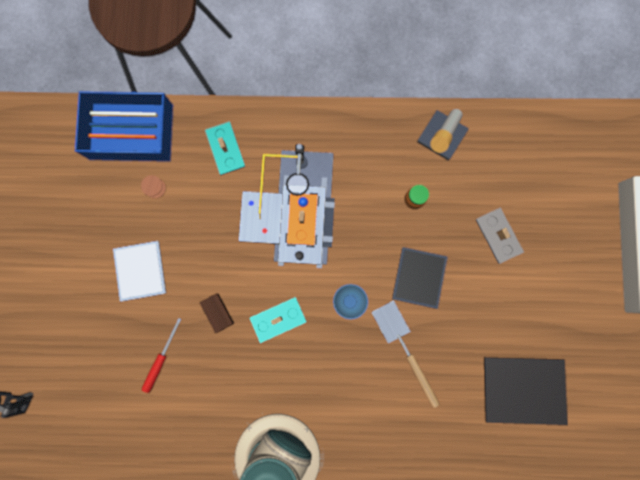

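View pics/s0.png

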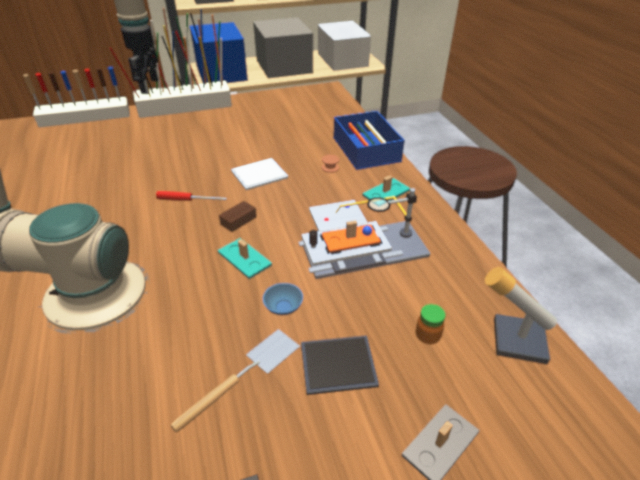

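Run:
```python
from h import *
a=snap('top');b=snap('side')
crop(a,230,135,350,275,5,'t0c.png'.replace('t0c','t0c'))
crop(b,290,170,440,280,5,'s0c.png')
```

```text
(no output)
```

View pics/t0c.png

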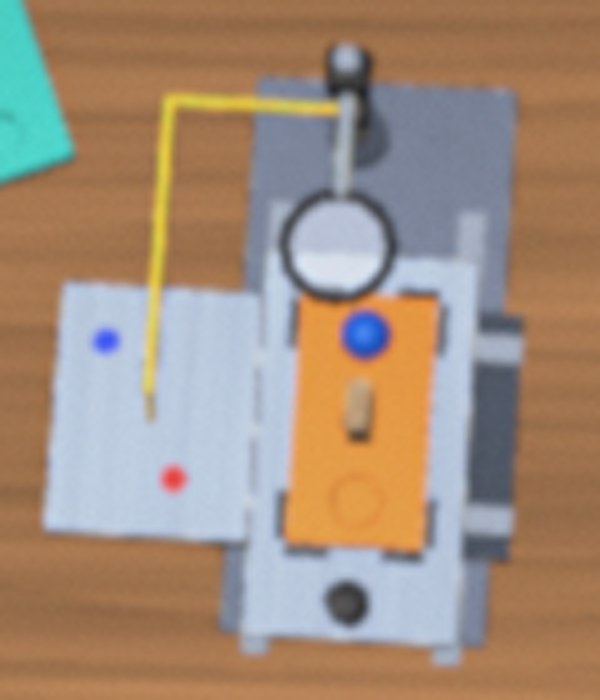

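View pics/s0c.png

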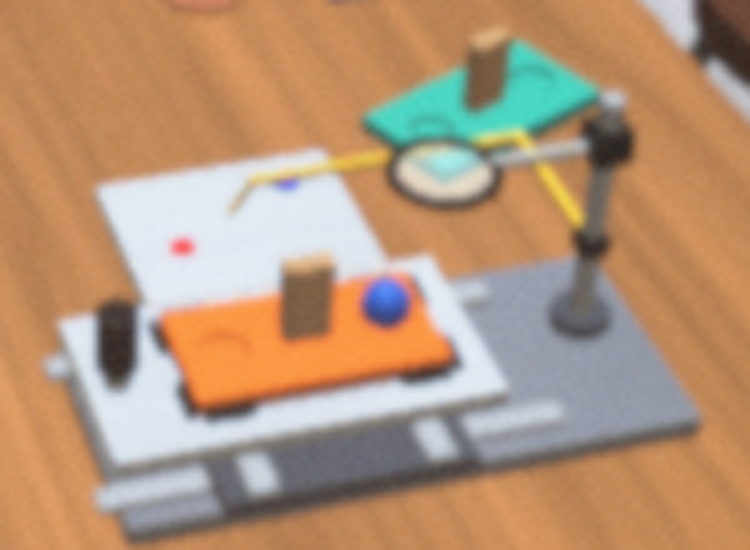

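```bash
cat > m.py <<'E'
from h import *
def cen(s,lo,hi,box):
    u0,v0,u1,v1=box
    im=cv2.GaussianBlur(s['pixels'],(3,3),0)
    hsv=cv2.cvtColor(im,cv2.COLOR_RGB2HSV)[v0:v1,u0:u1]
    m=cv2.inRange(hsv,np.array(lo),np.array(hi))
    n,l,st,c=cv2.connectedComponentsWithStats(m)
    i=1+np.argmax(st[1:,4]); w=(l==i)*hsv[...,1].astype(float)
    ys,xs=np.mgrid[v0:v1,u0:u1]
    return np.array([(xs*w).sum()/w.sum(),(ys*w).sum()/w.sum()]),st[i].tolist()
RED=((0,90,120),(8,255,255)); BLUE=((108,90,120),(130,255,255)); OR=((5,150,150),(18,255,255))
E
python3 - <<'E'
from m import *
a=snap('top');b=snap('side')
for n,s,c,box,z in [('redT',a,RED,(240,190,280,245),.044),('blueT',a,BLUE,(240,190,262,245),.044),('redS',b,RED,(300,205,345,235),.044),('marT',a,BLUE,(285,190,320,215),.064),('marS',b,BLUE,(355,220,380,245),.064),('trayT',a,OR,(280,185,325,250),.054)]:
    u,st=cen(s,*c,box); print(n,u.round(2),st[2:],onz(s,u,z).round(4))
tT=(260.0,218.7);tS=(336.4,212)
print('tip',onz(a,tT,.049),onz(b,tS,.049),tri(a,tT,b,tS))
print('knob',onz(a,(299.4,255.6),.090))
print('gripT',onz(a,(302,216),.1))
print('panel',[onz(a,p,.012).round(3) for p in [(113,248),(157,241),(164,293),(121,300)]])
# tray box
h=cv2.cvtColor(a['pixels'],cv2.COLOR_RGB2HSV); m=cv2.inRange(h,np.array(OR[0]),np.array(OR[1])); m[:185]=0;m[250:]=0;m[:,:280]=0;m[:,325:]=0
m=cv2.morphologyEx(m,cv2.MORPH_CLOSE,np.ones((9,9)))
r=cv2.minAreaRect(cv2.findContours(m,0,2)[0][0]);p=[onz(a,q,.054) for q in cv2.boxPoints(r)];print(r);print(np.round(p,4))
crop(a,240,190,285,245,10,'t1.png'); crop(b,310,185,370,240,10,'s1.png')
E
```

```text
redT [264.49 230.  ] [2, 1, 2] [0.5695 0.045  0.044 ]
blueT [250.78 202.86] [6, 5, 23] [0.6397 0.0826 0.044 ]Traceback (most recent call last):
  File "<stdin>", line 4, in <module>
  File "m.py", line 8, in cen
    i=1+np.argmax(st[1:,4]); w=(l==i)*hsv[...,1].astype(float)
        ~~~~~~~~~^^^^^^^^^^
    return _wrapfunc(a, 'argmax', axis=axis, out=out, **kwds)
    return bound(*args, **kwds)
ValueError: attempt to get argmax of an empty sequence
```

```bash
cat > m.py <<'E'
from h import *
def cen(s,ch,box,th=40):
    u0,v0,u1,v1=box
    im=s['pixels'][v0:v1,u0:u1].astype(float)
    o=[c for c in range(3) if c!=ch]
    d=im[...,ch]-im[...,o].max(-1); d=d-np.median(d)
    m=(d>th).astype(np.uint8)
    n,l,st,c=cv2.connectedComponentsWithStats(m)
    i=1+np.argmax(st[1:,4]); w=cv2.dilate((l==i).astype(np.uint8),np.ones((3,3)))*np.clip(d,0,None)
    ys,xs=np.mgrid[v0:v1,u0:u1]
    return np.array([(xs*w).sum()/w.sum(),(ys*w).sum()/w.sum()]),st[i].tolist()
RED=0;BLUE=2
OR=((5,150,150),(18,255,255))
E
cat > m0.py <<'E'
from m import *
a=snap('top');b=snap('side')
for n,s,c,box,z in [('redT',a,RED,(240,190,280,245),.044),('blueT',a,BLUE,(240,190,262,245),.044),('redS',b,RED,(312,205,345,230),.044),('marT',a,BLUE,(285,190,320,215),.064),('marS',b,BLUE,(355,220,380,245),.064)]:
    u,st=cen(s,c,box); print(n,u.round(2),st[2:],onz(s,u,z).round(4))
tT=(260.0,218.7);tS=(336.4,212)
print('tip',onz(a,tT,.049),onz(b,tS,.049),tri(a,tT,b,tS))
print('knob',onz(a,(299.4,255.6),.090))
print('gripT',onz(a,(302,216),.1))
print('panel',[onz(a,p,.012).round(3) for p in [(113,248),(157,241),(164,293),(121,300)]])
h=cv2.cvtColor(a['pixels'],cv2.COLOR_RGB2HSV); m=cv2.inRange(h,np.array(OR[0]),np.array(OR[1])); m[:185]=0;m[250:]=0;m[:,:280]=0;m[:,325:]=0
m=cv2.morphologyEx(m,cv2.MORPH_CLOSE,np.ones((9,9)))
r=cv2.minAreaRect(max(cv2.findContours(m,0,2)[0],key=cv2.contourArea));p=[onz(a,q,.054) for q in cv2.boxPoints(r)];print(r);print(np.round(p,4))
crop(a,240,190,285,245,10,'t1.png'); crop(b,310,185,370,240,10,'s1.png')
E
python3 m0.py
```

```text
redT [256.52 197.28] [39, 31, 208] [0.6546 0.0682 0.044 ]
blueT [250.72 202.71] [6, 6, 28] [0.6401 0.0827 0.044 ]
redS [313.69 224.72] [6, 12, 41] [0.5294 0.0338 0.044 ]
marT [300.33 198.09] [35, 25, 292] [ 0.6501 -0.0464  0.064 ]
marS [368.25 226.99] [25, 18, 237] [ 0.6488 -0.0408  0.064 ]
tip [0.59788336 0.0567733  0.049     ] [0.60098571 0.060848   0.049     ] (array([0.59816142, 0.05600508, 0.05298231]), [np.float64(0.0009414292285353605), np.float64(0.0009414292285351365)])
knob [ 0.50107893 -0.04853189  0.09      ]
gripT [ 0.59805412 -0.0532904   0.1       ]
panel [array([0.52 , 0.445, 0.012]), array([0.54 , 0.331, 0.012]), array([0.404, 0.305, 0.012]), array([0.384, 0.416, 0.012])]
((301.6747741699219, 218.37832641601562), (26.275012969970703, 50.15534210205078), 3.814074993133545)
[[ 0.537  -0.0142  0.054 ]
 [ 0.6664 -0.0196  0.054 ]
 [ 0.6629 -0.087   0.054 ]
 [ 0.5336 -0.0809  0.054 ]]
```

View pics/t1.png

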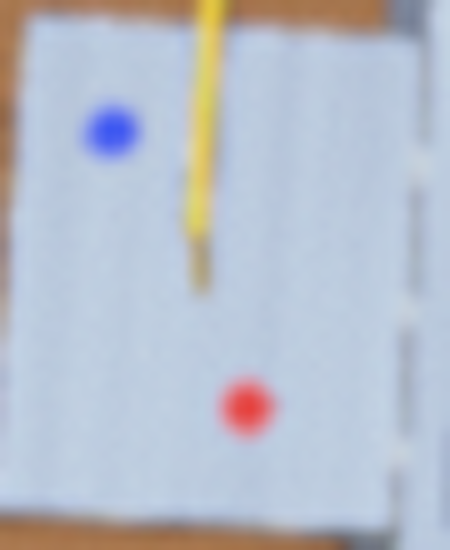

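View pics/s1.png

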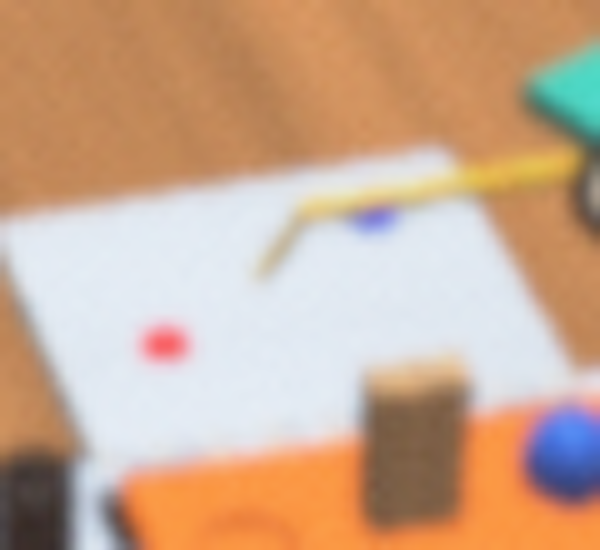

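Run:
```python
from m import *
a=snap('top');b=snap('side')
tT=(259.75,218.7);tS=(335.55,212.3)
print('tip',onz(a,tT,.049).round(4),onz(b,tS,.049).round(4),tri(a,tT,b,tS))
r=onz(a,(264.25,230.45),.044);rs=onz(b,(326.05,218.95),.044);bl=onz(a,(250.65,202.65),.044)
print('red',r.round(4),rs.round(4),'blue',bl.round(4))
print('d red',onz(a,tT,.049)-r,onz(b,tS,.049)-rs,'d blue',onz(a,tT,.049)-bl)
kT=(230+347/5-.4,135+603/5-.4);kS=(290+118/5-.4,170+308/5-.4)
print('knob',onz(a,kT,.09),onz(b,kS,.09))
gT=(230+360/5-.4,135+405/5-.4)
crop(a,285,185,325,265,8,'t2.png');crop(b,300,210,400,270,8,'s2.png')
```

```text
tip [0.5979 0.0574 0.049 ] [0.5984 0.0603 0.049 ] (array([0.59733923, 0.05710317, 0.05155836]), [np.float64(0.00012531865994042668), np.float64(0.00012531865994068085)])
red [0.5683 0.0456 0.044 ] [0.5675 0.047  0.044 ] blue [0.6403 0.0829 0.044 ]
d red [0.02954158 0.01183719 0.005     ] [0.03094111 0.01330964 0.005     ] d blue [-0.04238974 -0.02549931  0.005     ]
knob [ 0.50204905 -0.04752605  0.09      ] [ 0.50368613 -0.0446391   0.09      ]
```

View pics/t2.png

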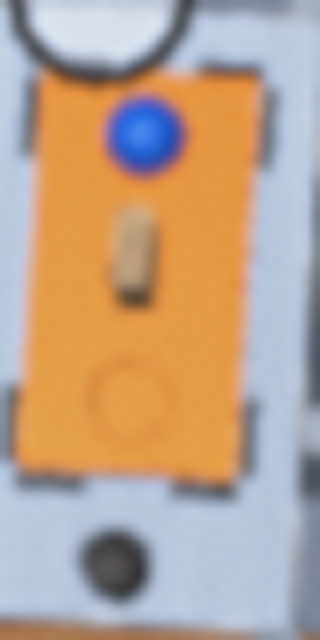

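View pics/s2.png

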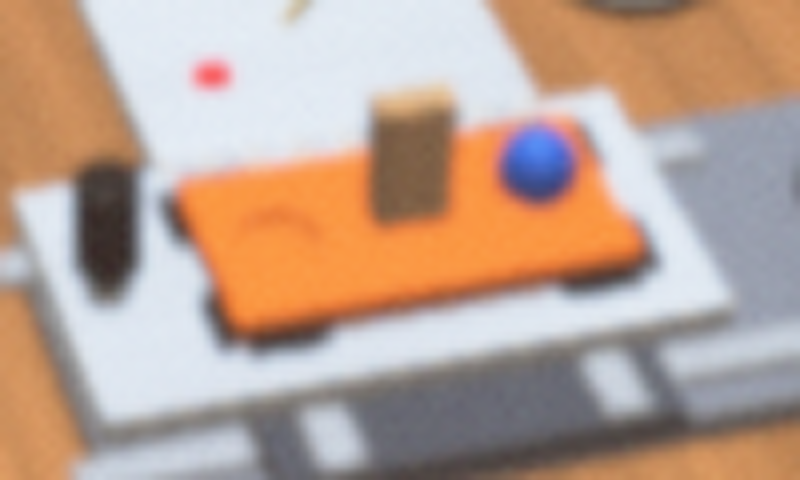

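```bash
cat > g.py <<'E'
from h import *
from scipy.spatial.transform import Rotation as R
def goal(p,yaw=87.4,cur=None):
    """yaw = world angle of tool y axis, deg; tool pointing down"""
    s=arm.sense(); c=np.array(s['tcp_pos']) if cur is None else np.array(cur); q=R.from_quat(s['eef_rot'])
    th=np.radians(yaw); y=np.array([np.cos(th),np.sin(th),0]);z=np.array([0,0,-1.]);x=np.cross(y,z)
    g=R.from_matrix(np.c_[x,y,z])
    print('delta',q.inv().apply(np.array(p)-c).round(4),'turn',np.degrees((q.inv()*g).as_rotvec()).round(2))
    return s
E
python3 -c "
from g import *
print(goal([.503,-.046,.16])['tcp_pos'])"
```

```text
delta [-0.4867 -0.44    0.0713] turn [ -0.    -0.   -18.13]
[0.20353064 0.53777168 0.23127311]
```

step_arm:
  delta_pos:
    - [-0.02, -0.02, 0.003]
    - [-0.06, -0.055, 0.009]
    - [-0.1, -0.09, 0.015]
    - [-0.14, -0.126, 0.02]
    - [-0.18, -0.162, 0.026]
    - [-0.22, -0.198, 0.032]
    - [-0.26, -0.235, 0.038]
    - [-0.3, -0.27, 0.044]
    - [-0.34, -0.307, 0.05]
    - [-0.38, -0.343, 0.056]
    - [-0.42, -0.38, 0.062]
    - [-0.46, -0.416, 0.067]
    - [-0.48, -0.434, 0.07]
    - [-0.487, -0.44, 0.071]
    - [-0.487, -0.44, 0.071]
    - [-0.487, -0.44, 0.071]
    - [-0.487, -0.44, 0.071]
  turn:
    - [0, 0, -2]
    - [0, 0, -4]
    - [0, 0, -6]
    - [0, 0, -8]
    - [0, 0, -10]
    - [0, 0, -12]
    - [0, 0, -14]
    - [0, 0, -16]
    - [0, 0, -18.1]
    - [0, 0, -18.1]
    - [0, 0, -18.1]
    - [0, 0, -18.1]
    - [0, 0, -18.1]
    - [0, 0, -18.1]
    - [0, 0, -18.1]
    - [0, 0, -18.1]
    - [0, 0, -18.1]
  fingers: 0.7

```text
clock: 2.62
tcp_pos: [0.5028, -0.045, 0.1605]
eef_rot: [0.022, 1.0, 0.0, 0.0]
force: [0.1, 0.4, 0.5]
gripper_width: 0.0601
```

Run:
```python
from g import *
a=snap('top','t3.png');b=snap('side')
crop(b,280,120,440,280,4,'s3.png')
crop(a,240,180,340,290,5,'t3c.png')
```

```text
(no output)
```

View pics/s3.png

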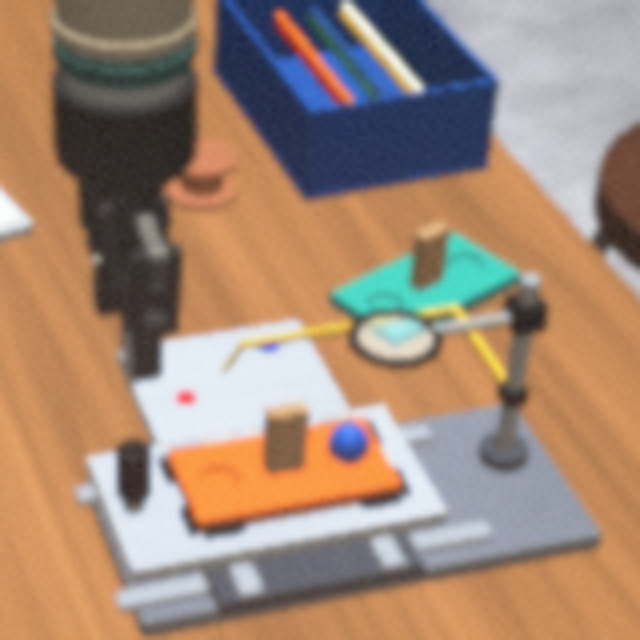

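View pics/t3c.png

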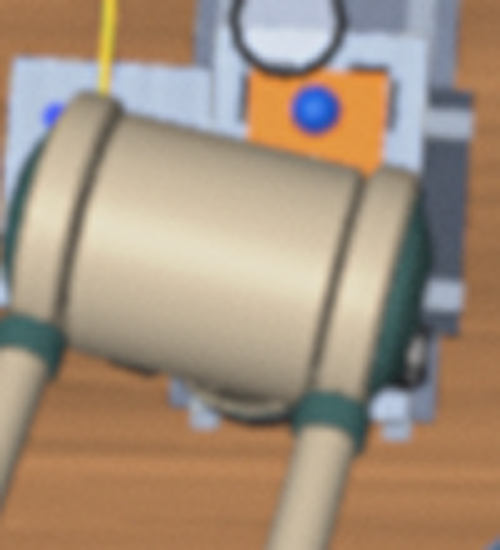

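step_arm:
  delta_pos:
    - [0, 0, 0.015]
    - [0, 0, 0.035]
    - [0, 0, 0.055]
    - [0, 0, 0.07]
    - [0, 0, 0.083]
    - [0, 0, 0.093]
    - [0, 0, 0.1]
    - [0, 0, 0.105]
    - [0, 0, 0.105]
  turn:
    - [0, 0, 0]
    - [0, 0, 0]
    - [0, 0, 0]
    - [0, 0, 0]
    - [0, 0, 0]
    - [0, 0, 0]
    - [0, 0, 0]
    - [0, 0, 0]
    - [0, 0, 0]

```text
clock: 3.85
tcp_pos: [0.5032, -0.0461, 0.0552]
eef_rot: [0.023, 1.0, 0.0, -0.0]
force: [0.2, -0.2, 0.4]
gripper_width: 0.0596
```

Run:
```python
from g import *
b=snap('side')
crop(b,280,120,440,280,4,'s4.png')
```

```text
(no output)
```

View pics/s4.png

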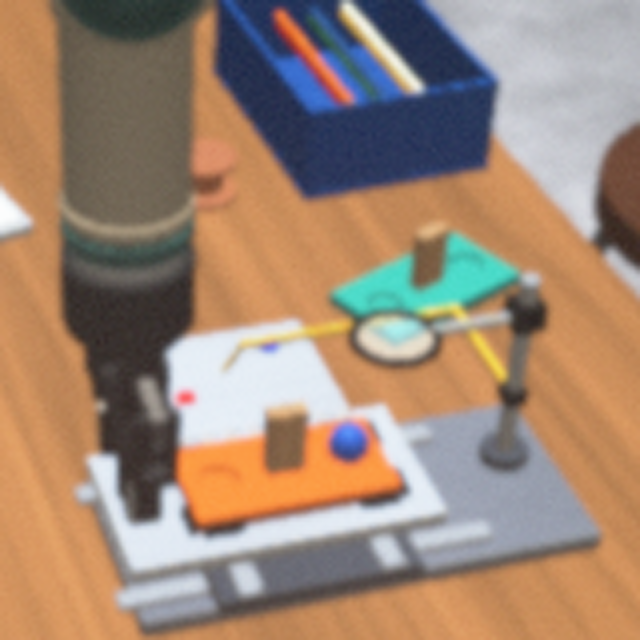

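Fingers straddle the knob (side view ≈ (311,240)); the red dot (326,219) and the pointer (336,212) stay visible. Close.

step_arm:
  delta_pos:
    - [0, 0, 0]
    - [0, 0, 0]
    - [0, 0, 0]
    - [0, 0, 0]
    - [0, 0, 0]
    - [0, 0, 0]
  turn:
    - [0, 0, 0]
    - [0, 0, 0]
    - [0, 0, 0]
    - [0, 0, 0]
    - [0, 0, 0]
    - [0, 0, 0]
  fingers: 0
  squeeze: 40

```text
clock: 4.65
tcp_pos: [0.5035, -0.0462, 0.0557]
eef_rot: [0.023, 1.0, -0.0, 0.0]
force: [-0.7, -1.6, 5.7]
gripper_width: 0.0214
```

Run:
```python
from g import *
b=snap('side')
print(goal([0.503+.030,-.046+.0125,.055],cur=[.503,-.046,.055]))
crop(b,280,180,380,260,8,'s5.png')
```

```text
delta [-0.0294  0.0139  0.    ] turn [-0.01  0.04 -0.03]
{'clock': 4.7, 'joint_pos': array([-2.29192811e-01,  3.39379530e-01,  1.90658982e+00, -9.98467563e-05,
        8.94840896e-01, -1.75410296e+00]), 'joint_vel': array([-0.00075894,  0.00070795, -0.00074046,  0.00033679,  0.00074103,
        0.00068034]), 'joint_torque': array([ 2.75686048e-01, -3.60737121e+01, -1.69133645e+01,  2.05224752e-01,
       -2.94932239e-01,  3.71652583e-03]), 'tcp_pos': array([ 0.50353473, -0.04623628,  0.0557336 ]), 'eef_rot': array([ 2.29098645e-02,  9.99737457e-01, -1.18247462e-04,  3.74936161e-04]), 'force': array([-0.31021207, -0.01172283,  5.84147985]), 'wrist_torque': array([-0.05378317,  0.12834884,  0.03188755]), 'gripper_width': 0.02107642512561962}
```

View pics/s5.png

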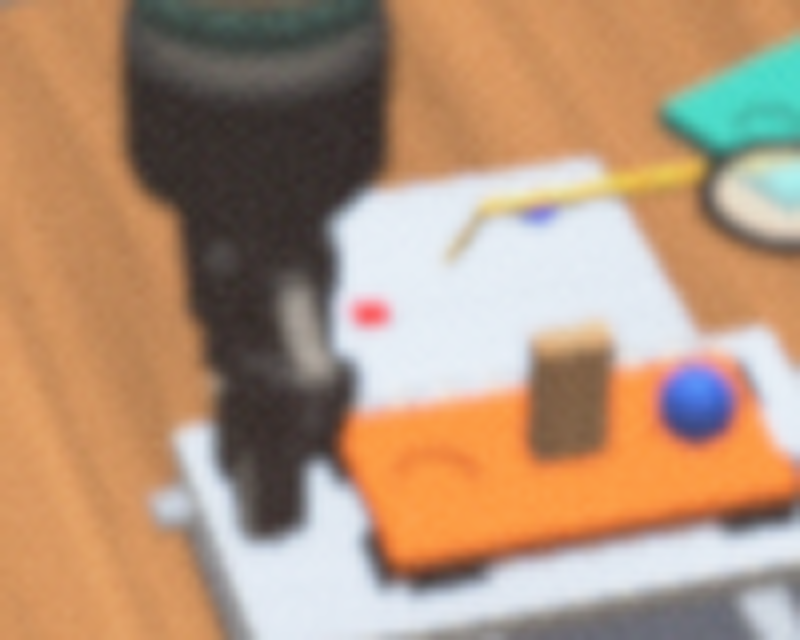

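step_arm:
  delta_pos:
    - [-0.0015, 0.0007, 0]
    - [-0.0045, 0.0021, 0]
    - [-0.0085, 0.004, 0]
    - [-0.0125, 0.0059, 0]
    - [-0.0165, 0.0078, 0]
    - [-0.0205, 0.0097, 0]
    - [-0.0245, 0.0115, 0]
    - [-0.0275, 0.013, 0]
    - [-0.0295, 0.014, 0]
    - [-0.0295, 0.014, 0]
    - [-0.0295, 0.014, 0]
  turn:
    - [0, 0, 0]
    - [0, 0, 0]
    - [0, 0, 0]
    - [0, 0, 0]
    - [0, 0, 0]
    - [0, 0, 0]
    - [0, 0, 0]
    - [0, 0, 0]
    - [0, 0, 0]
    - [0, 0, 0]
    - [0, 0, 0]

```text
clock: 6.08
tcp_pos: [0.5339, -0.0337, 0.0557]
eef_rot: [0.023, 1.0, -0.0, 0.001]
force: [-0.5, -0.4, 5.2]
gripper_width: 0.0212
```

Run:
```python
from m import *
b=snap('side');a=snap('top')
crop(b,315,190,375,235,12,'s6.png');crop(a,235,180,335,270,6,'t6.png')
```

```text
(no output)
```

View pics/s6.png

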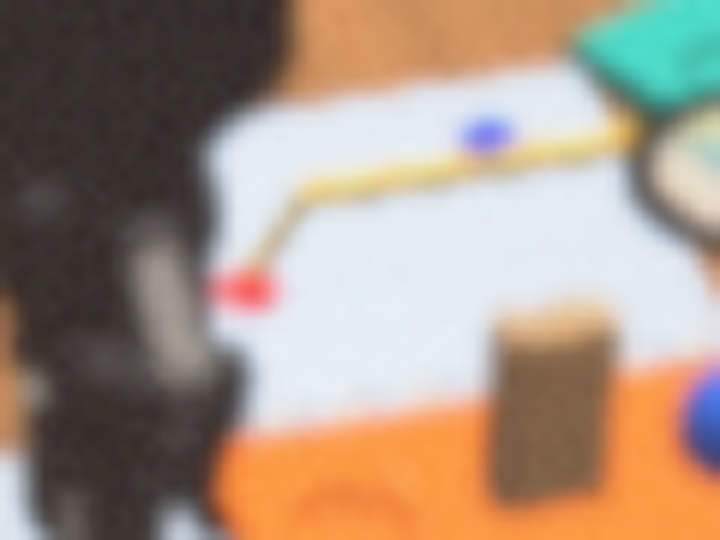

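View pics/t6.png

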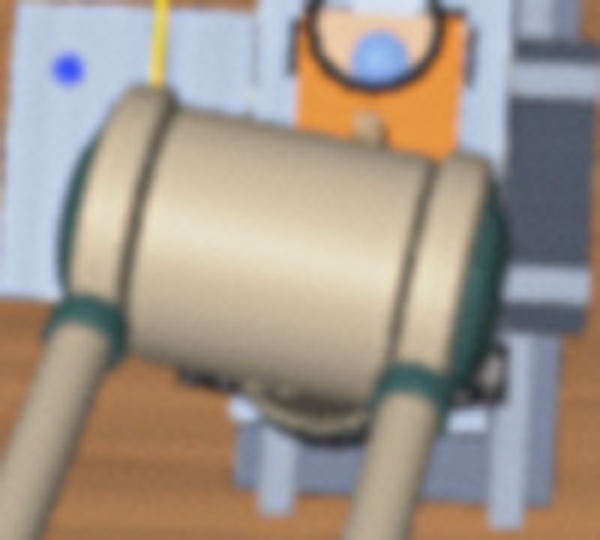

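Run:
```python
from m import *
b=snap('side');a=snap('top')
u,st=cen(a,BLUE,(238,183,262,200)); print(u,st); 
d=onz(a,u,.044)-onz(a,(250.65,202.65),.044); print('deck moved',d)
# red in side
im=b['pixels'].astype(float); R=im[...,0]-im[...,1]
v=im[205:225,325:345]; m=(v[...,0]>200)&(v[...,0]-v[...,1]>60)&(abs(v[...,1]-v[...,2])<45)
ys,xs=np.nonzero(m); print(m.sum(),xs.mean()+325,ys.mean()+205,xs.min(),xs.max())
for z in [(xs.mean()+325,ys.mean()+205),(334.8,213.7)]:
    print('tip-red',onz(b,(335.55,212.3),.049)-onz(b,z,.044))
c=b['pixels'][205:222,328:345]; cv2.imwrite('pics/s7.png',cv2.cvtColor(cv2.resize(c,None,fx=35,fy=35,interpolation=0),cv2.COLOR_RGB2BGR))
```

```text
[245.89443378 191.06564299] [6, 6, 5, 5, 24]
deck moved [0.03027168 0.01331939 0.        ]
15 335.06666666666666 213.6 8 12
tip-red [ 0.00079788 -0.0012274   0.005     ]
tip-red [ 0.00161671 -0.00103185  0.005     ]
```

View pics/s7.png

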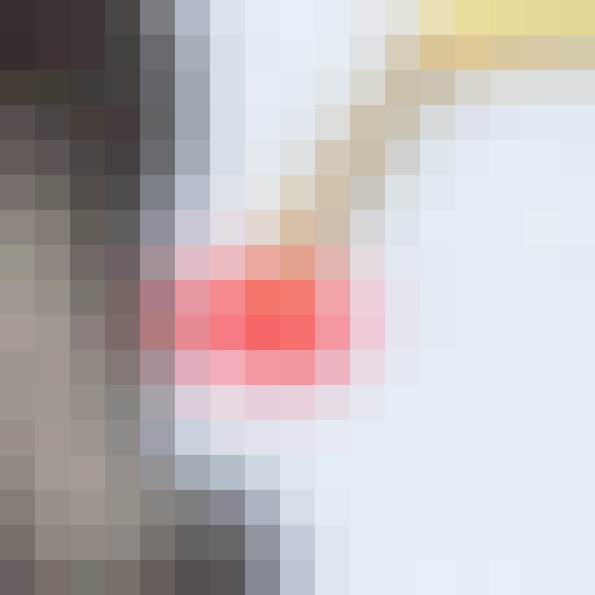

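step_arm:
  delta_pos:
    - [0, 0, 0]
    - [0, 0, 0]
    - [0, 0, 0]
    - [0, 0, 0]
    - [0, 0, 0]
    - [0, 0, 0]
    - [0, 0, 0]
    - [0, 0, 0]
  turn:
    - [0, 0, 0]
    - [0, 0, 0]
    - [0, 0, 0]
    - [0, 0, 0]
    - [0, 0, 0]
    - [0, 0, 0]
    - [0, 0, 0]
    - [0, 0, 0]

```text
clock: 7.28
tcp_pos: [0.5339, -0.0337, 0.0557]
eef_rot: [0.023, 1.0, -0.0, 0.001]
force: [-0.4, -1.3, 5.5]
gripper_width: 0.0214
```

step_arm:
  delta_pos:
    - [0.001, -0.0006, 0]
    - [0.003, -0.0018, 0]
    - [0.007, -0.0042, 0]
    - [0.012, -0.0071, 0]
    - [0.017, -0.0101, 0]
    - [0.022, -0.0131, 0]
    - [0.027, -0.0161, 0]
    - [0.032, -0.0191, 0]
    - [0.037, -0.022, 0]
    - [0.042, -0.025, 0]
    - [0.047, -0.028, 0]
    - [0.052, -0.031, 0]
    - [0.057, -0.0339, 0]
    - [0.062, -0.0369, 0]
    - [0.066, -0.0393, 0]
    - [0.069, -0.0411, 0]
    - [0.0702, -0.0418, 0]
    - [0.0702, -0.0418, 0]
    - [0.0702, -0.0418, 0]
    - [0.0702, -0.0418, 0]
  turn:
    - [0, 0, 0]
    - [0, 0, 0]
    - [0, 0, 0]
    - [0, 0, 0]
    - [0, 0, 0]
    - [0, 0, 0]
    - [0, 0, 0]
    - [0, 0, 0]
    - [0, 0, 0]
    - [0, 0, 0]
    - [0, 0, 0]
    - [0, 0, 0]
    - [0, 0, 0]
    - [0, 0, 0]
    - [0, 0, 0]
    - [0, 0, 0]
    - [0, 0, 0]
    - [0, 0, 0]
    - [0, 0, 0]
    - [0, 0, 0]

```text
clock: 9.78
tcp_pos: [0.4614, -0.0721, 0.0557]
eef_rot: [0.023, 1.0, -0.0, 0.0]
force: [0.2, 1.4, 7.0]
gripper_width: 0.0209
```

Run:
```python
from m import *
b=snap('side');a=snap('top')
crop(b,300,190,380,250,10,'s8.png');crop(a,235,180,335,270,6,'t8.png')
```

```text
(no output)
```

View pics/s8.png

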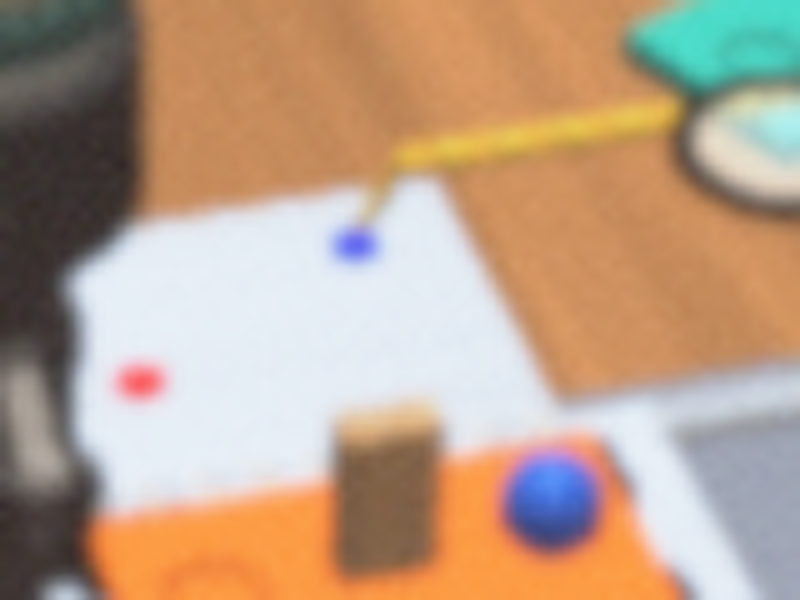

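View pics/t8.png

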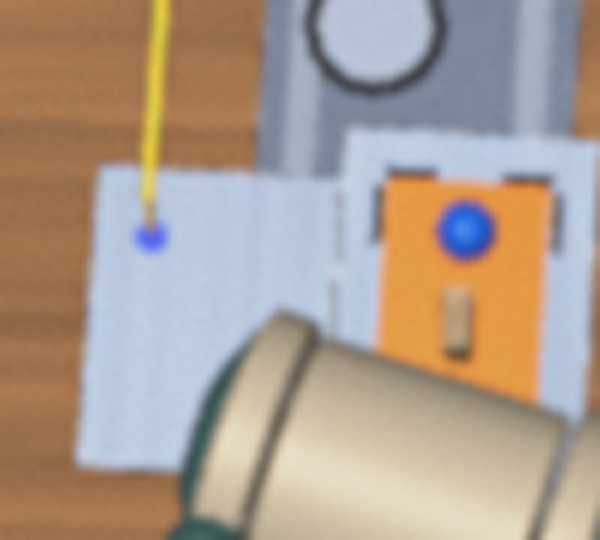

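Run:
```python
from m import *
b=snap('side');a=snap('top')
u,_=cen(a,BLUE,(245,205,275,230)); w,_=cen(b,BLUE,(325,207,345,222)); print(u,w)
print('top',onz(a,(259.75,218.7),.049)-onz(a,u,.044),'side',onz(b,(335.55,212.3),.049)-onz(b,w,.044))
```

```text
[259.81320755 219.33773585] [335.02249637 214.10449927]
top [ 0.00085461 -0.00045744  0.005     ] side [0.00164568 0.00081677 0.005     ]
```

step_arm:
  delta_pos:
    - [0, 0, 0]
    - [0, 0, 0]
    - [0, 0, 0]
    - [0, 0, 0]
  turn:
    - [0, 0, 0]
    - [0, 0, 0]
    - [0, 0, 0]
    - [0, 0, 0]

```text
clock: 10.48
tcp_pos: [0.4614, -0.0721, 0.0557]
eef_rot: [0.023, 1.0, -0.0, 0.0]
force: [-0.0, 0.1, 6.7]
gripper_width: 0.0207
```

step_arm:
  delta_pos:
    - [0, 0, 0]
    - [0, 0, 0]
    - [0, 0, 0]
    - [0, 0, 0]
    - [0, 0, -0.01]
    - [0, 0, -0.03]
    - [0, 0, -0.055]
    - [0, 0, -0.08]
    - [0, 0, -0.095]
    - [0, 0, -0.1]
    - [0, 0, -0.1]
  turn:
    - [0, 0, 0]
    - [0, 0, 0]
    - [0, 0, 0]
    - [0, 0, 0]
    - [0, 0, 0]
    - [0, 0, 0]
    - [0, 0, 0]
    - [0, 0, 0]
    - [0, 0, 0]
    - [0, 0, 0]
    - [0, 0, 0]
  fingers: 0.6

```text
clock: 11.85
tcp_pos: [0.4614, -0.072, 0.1556]
eef_rot: [0.023, 1.0, -0.0, 0.0]
force: [-0.1, -0.6, -0.1]
gripper_width: 0.051
```

Run:
```python
from m import *
b=snap('side');a=snap('top')
u,_=cen(a,BLUE,(245,205,275,230)); w,_=cen(b,BLUE,(325,207,345,222)); print(u,w)
print('top',onz(a,(259.75,218.7),.049)-onz(a,u,.044),'side',onz(b,(335.55,212.3),.049)-onz(b,w,.044))
crop(b,290,170,390,270,8,'s9.png');crop(a,285,190,345,250,10,'t9.png')
```

```text
[259.8268051  219.34025484] [335.02726603 214.11717023]
top [ 0.0008606  -0.00042218  0.005     ] side [0.00165213 0.00087282 0.005     ]
```

View pics/s9.png

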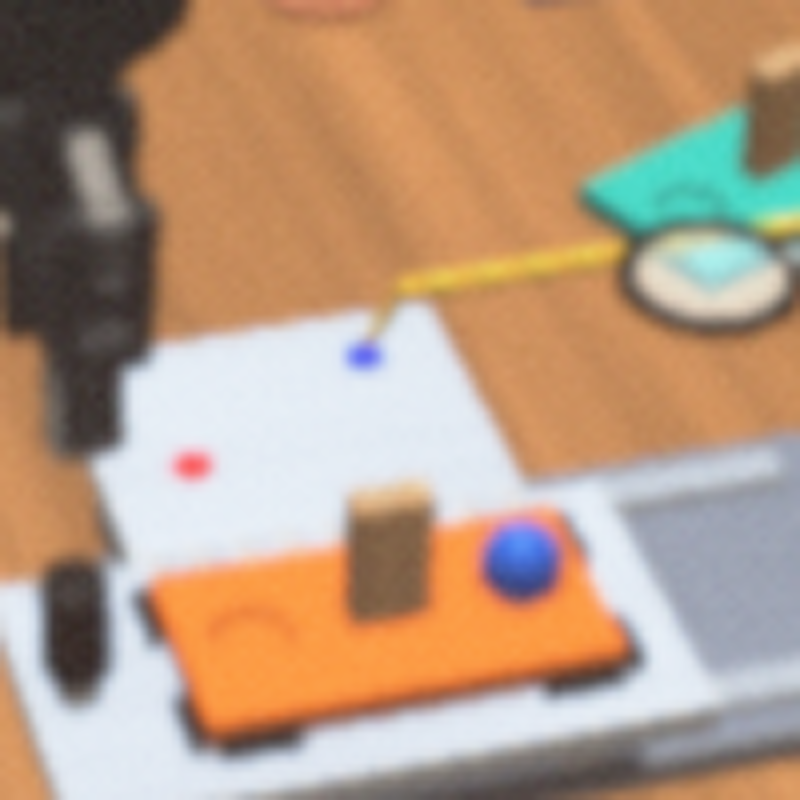

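View pics/t9.png

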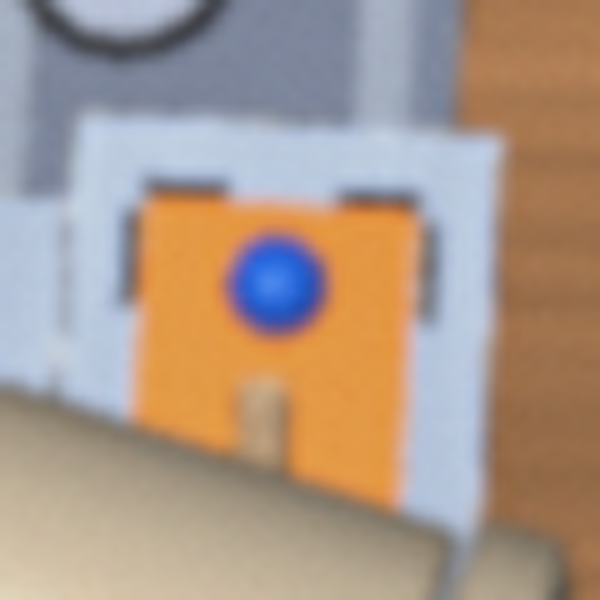

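Run:
```python
from g import *
from m import cen
a=snap('top');b=snap('side')
print('top',onz(a,(310.75,232.75),.1),'side',onz(b,(338.25,231.7),.1), tri(a,(310.75,232.75),b,(338.25,231.7)))
u,_=cen(a,2,(300,205,325,230));w,_=cen(b,2,(345,230,365,252));m=onz(a,u,.064);m2=onz(b,w,.064);ax=np.array([.999,-.045,0])
print('marble',u,m,w,m2,'->grip',m-.042*ax,m2-.042*ax)
pan=np.mean([onz(a,p,.012) for p in [(113,248),(157,241),(164,293),(121,300)]],0);print(pan)
crop(a,100,225,180,310,7,'t10.png');crop(b,220,150,300,195,8,'s10.png')
goal([.5585,-.0755,.155])
```

```text
top [ 0.55685888 -0.07562457  0.1       ] side [ 0.55540086 -0.07618136  0.1       ] (array([ 0.55634689, -0.07544175,  0.09928229]), [np.float64(0.0006244212146061138), np.float64(0.0006244212146060052)])
marble [312.5731057 207.1486759] [ 0.62725269 -0.07795313  0.064     ] [355.28451848 236.22491943] [ 0.60485262 -0.06430426  0.064     ] ->grip [ 0.58529469 -0.07606313  0.064     ] [ 0.56289462 -0.06241426  0.064     ]
[0.46210615 0.37438082 0.012     ]
delta [-0.0977  0.0008 -0.0005] turn [ 0.03 -0.09 -0.03]
```

View pics/t10.png

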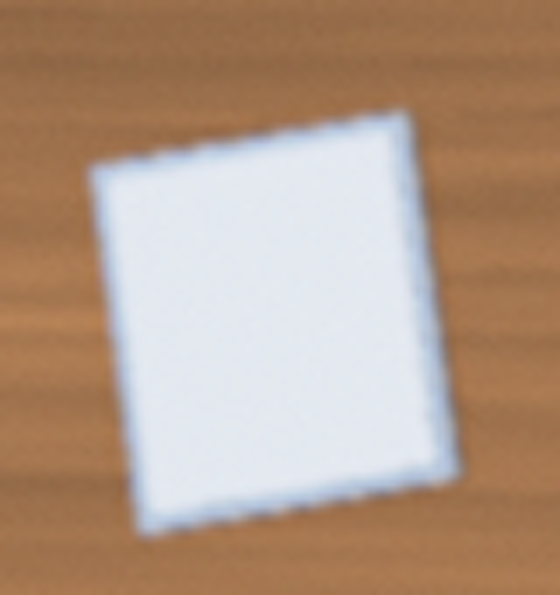

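View pics/s10.png

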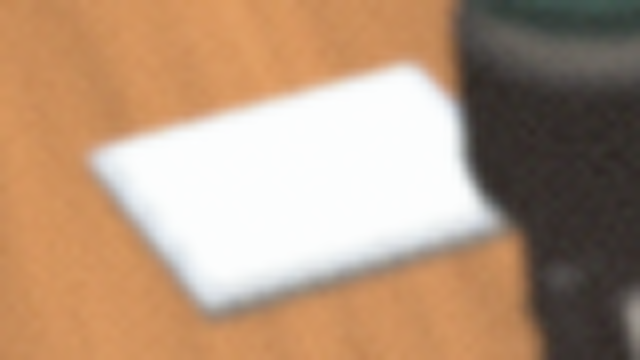

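step_arm:
  delta_pos:
    - [-0.015, 0, 0]
    - [-0.035, 0, 0]
    - [-0.055, 0, 0]
    - [-0.075, 0, 0]
    - [-0.09, 0, 0]
    - [-0.0967, 0.0005, 0]
    - [-0.0967, 0.0005, 0]
    - [-0.0967, 0.0005, 0]
  turn:
    - [0, 0, 0]
    - [0, 0, 0]
    - [0, 0, 0]
    - [0, 0, 0]
    - [0, 0, 0]
    - [0, 0, 0]
    - [0, 0, 0]
    - [0, 0, 0]

```text
clock: 13.05
tcp_pos: [0.5573, -0.0758, 0.1552]
eef_rot: [0.023, 1.0, 0.0, -0.0]
force: [-0.4, -0.2, 0.8]
gripper_width: 0.0515
```

Run:
```python
from g import *
b=snap('side')
crop(b,290,150,390,270,6,'s11.png')
goal([.5575,-.0758,.066])
```

```text
delta [-0.0003  0.      0.0893] turn [ 0.01 -0.03 -0.04]
```

View pics/s11.png

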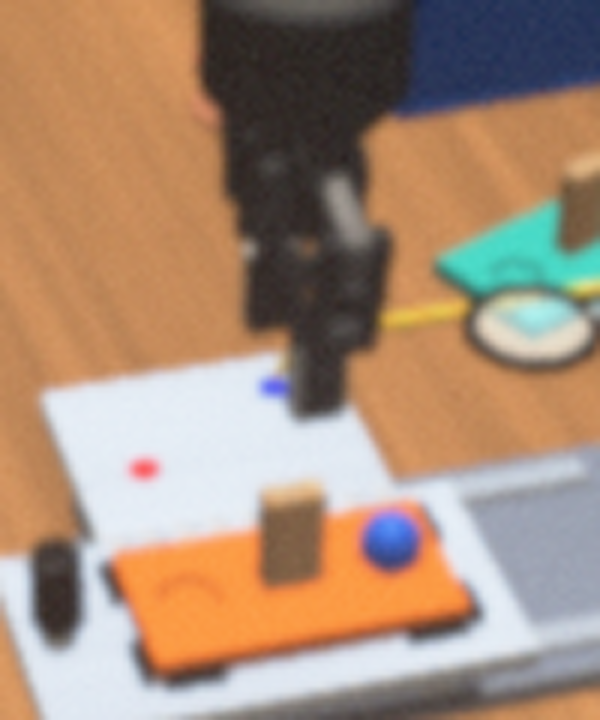

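step_arm:
  delta_pos:
    - [0, 0, 0.01]
    - [0, 0, 0.028]
    - [0, 0, 0.048]
    - [0, 0, 0.064]
    - [0, 0, 0.076]
    - [0, 0, 0.084]
    - [0, 0, 0.089]
    - [0, 0, 0.089]
    - [0, 0, 0.089]
  turn:
    - [0, 0, 0]
    - [0, 0, 0]
    - [0, 0, 0]
    - [0, 0, 0]
    - [0, 0, 0]
    - [0, 0, 0]
    - [0, 0, 0]
    - [0, 0, 0]
    - [0, 0, 0]

```text
clock: 14.22
tcp_pos: [0.5584, -0.076, 0.0667]
eef_rot: [0.023, 1.0, -0.0, 0.001]
force: [0.9, -0.4, -0.2]
gripper_width: 0.0514
```

Run:
```python
from g import *
b=snap('side')
crop(b,290,150,390,270,6,'s12.png')
```

```text
(no output)
```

View pics/s12.png

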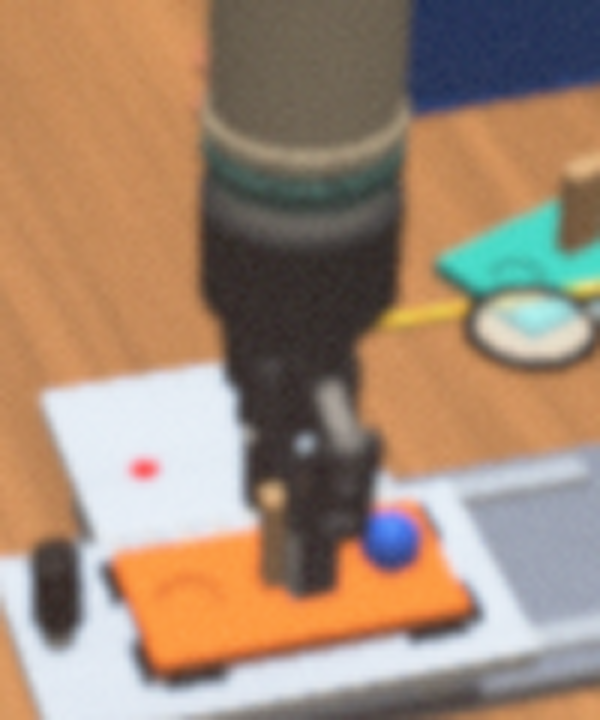

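step_arm:
  delta_pos:
    - [0, 0, 0]
    - [0, 0, 0]
    - [0, 0, 0]
    - [0, 0, 0]
    - [0, 0, 0]
    - [0, 0, 0]
  turn:
    - [0, 0, 0]
    - [0, 0, 0]
    - [0, 0, 0]
    - [0, 0, 0]
    - [0, 0, 0]
    - [0, 0, 0]
  fingers: 0
  squeeze: 50

```text
clock: 15.02
tcp_pos: [0.5582, -0.076, 0.0666]
eef_rot: [0.023, 1.0, -0.0, 0.0]
force: [-1.0, -0.8, 3.9]
gripper_width: 0.0108
```

Run:
```python
from g import *
b=snap('side')
crop(b,290,150,390,270,6,'s13.png')
```

```text
(no output)
```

View pics/s13.png

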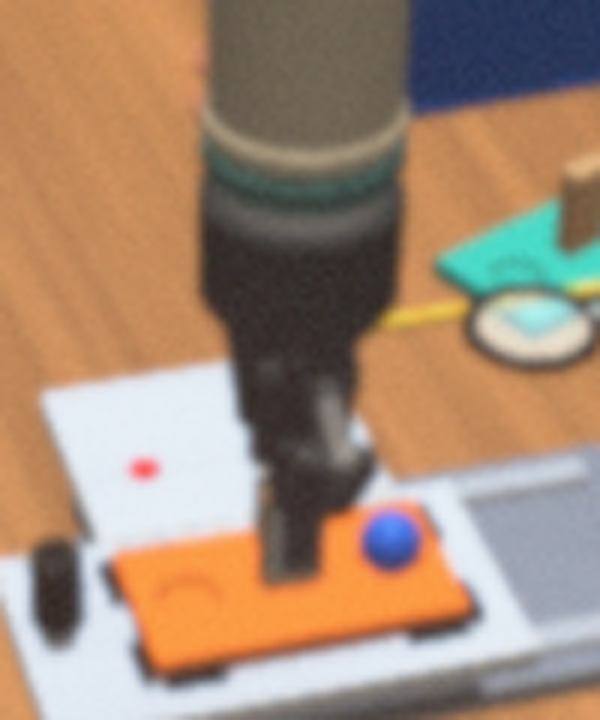

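step_arm:
  delta_pos:
    - [0, 0, -0.001]
    - [0, 0, -0.003]
    - [0, 0, -0.006]
    - [0, 0, -0.01]
    - [0, 0, -0.015]
    - [0, 0, -0.021]
    - [0, 0, -0.028]
    - [0, 0, -0.036]
    - [0, 0, -0.044]
    - [0, 0, -0.052]
    - [0, 0, -0.06]
    - [0, 0, -0.068]
    - [0, 0, -0.076]
    - [0, 0, -0.084]
    - [0, 0, -0.09]
    - [0, 0, -0.095]
    - [0, 0, -0.098]
    - [0, 0, -0.1]
    - [0, 0, -0.1]
  turn:
    - [0, 0, 0]
    - [0, 0, 0]
    - [0, 0, 0]
    - [0, 0, 0]
    - [0, 0, 0]
    - [0, 0, 0]
    - [0, 0, 0]
    - [0, 0, 0]
    - [0, 0, 0]
    - [0, 0, 0]
    - [0, 0, 0]
    - [0, 0, 0]
    - [0, 0, 0]
    - [0, 0, 0]
    - [0, 0, 0]
    - [0, 0, 0]
    - [0, 0, 0]
    - [0, 0, 0]
    - [0, 0, 0]

```text
clock: 17.45
tcp_pos: [0.558, -0.0759, 0.1663]
eef_rot: [0.023, 1.0, 0.0, 0.0]
force: [-1.0, -0.6, -2.2]
gripper_width: 0.0113
```

Run:
```python
from m import *
b=snap('side');a=snap('top')
u,_=cen(a,BLUE,(245,205,275,230));print('top',onz(a,(259.75,218.7),.049)-onz(a,u,.044))
crop(b,280,120,400,270,5,'s14.png');
import g; g.goal([.462,.374,.138],87.4)
```

```text
top [0.00162592 0.02912815 0.005     ]
delta [0.1163 0.445  0.0282] turn [ 0.01 -0.02 -0.03]
```

View pics/s14.png

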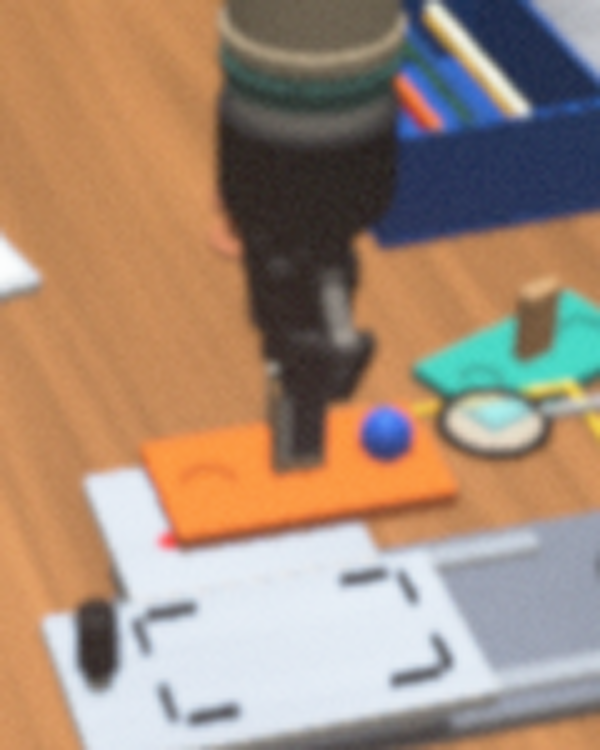

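step_arm:
  delta_pos:
    - [0.0003, 0.001, 0]
    - [0.0008, 0.0029, 0]
    - [0.0015, 0.0058, 0]
    - [0.0025, 0.0097, 0]
    - [0.0038, 0.0145, 0]
    - [0.0053, 0.0203, 0]
    - [0.0073, 0.028, 0]
    - [0.0096, 0.0367, 0]
    - [0.0121, 0.0464, 0]
    - [0.0152, 0.058, 0]
    - [0.0182, 0.0696, 0]
    - [0.0213, 0.0812, 0]
    - [0.0243, 0.0928, 0]
    - [0.0273, 0.1044, 0]
    - [0.0304, 0.116, 0]
    - [0.0334, 0.1276, 0]
    - [0.0364, 0.1392, 0]
    - [0.0395, 0.1509, 0]
    - [0.0425, 0.1625, 0]
    - [0.0455, 0.1741, 0]
  turn:
    - [0, 0, 0]
    - [0, 0, 0]
    - [0, 0, 0]
    - [0, 0, 0]
    - [0, 0, 0]
    - [0, 0, 0]
    - [0, 0, 0]
    - [0, 0, 0]
    - [0, 0, 0]
    - [0, 0, 0]
    - [0, 0, 0]
    - [0, 0, 0]
    - [0, 0, 0]
    - [0, 0, 0]
    - [0, 0, 0]
    - [0, 0, 0]
    - [0, 0, 0]
    - [0, 0, 0]
    - [0, 0, 0]
    - [0, 0, 0]

```text
clock: 20.05
tcp_pos: [0.5204, 0.1009, 0.1663]
eef_rot: [0.023, 1.0, 0.0, 0.0]
force: [0.7, -0.2, -2.3]
gripper_width: 0.0111
```

step_arm:
  delta_pos:
    - [0.003, 0.0116, 0]
    - [0.0061, 0.0232, 0]
    - [0.0091, 0.0348, 0]
    - [0.0121, 0.0464, 0]
    - [0.0152, 0.058, 0]
    - [0.0182, 0.0696, 0]
    - [0.0213, 0.0812, 0]
    - [0.0243, 0.0928, 0]
    - [0.0273, 0.1044, 0]
    - [0.0304, 0.116, 0]
    - [0.0334, 0.1276, 0]
    - [0.0364, 0.1392, 0]
    - [0.0395, 0.1509, 0]
    - [0.0425, 0.1625, 0]
    - [0.0455, 0.1741, 0]
    - [0.0486, 0.1857, 0]
    - [0.0516, 0.1973, 0]
    - [0.0546, 0.2089, 0]
    - [0.0577, 0.2205, 0]
    - [0.0607, 0.2321, 0]
  turn:
    - [0, 0, 0]
    - [0, 0, 0]
    - [0, 0, 0]
    - [0, 0, 0]
    - [0, 0, 0]
    - [0, 0, 0]
    - [0, 0, 0]
    - [0, 0, 0]
    - [0, 0, 0]
    - [0, 0, 0]
    - [0, 0, 0]
    - [0, 0, 0]
    - [0, 0, 0]
    - [0, 0, 0]
    - [0, 0, 0]
    - [0, 0, 0]
    - [0, 0, 0]
    - [0, 0, 0]
    - [0, 0, 0]
    - [0, 0, 0]

```text
clock: 22.55
tcp_pos: [0.4703, 0.3355, 0.1663]
eef_rot: [0.023, 1.0, 0.0, 0.0]
force: [-1.1, 0.3, -3.1]
gripper_width: 0.0117
```

step_arm:
  delta_pos:
    - [0.0025, 0.0095, 0.001]
    - [0.0045, 0.0174, 0.003]
    - [0.0063, 0.024, 0.006]
    - [0.0076, 0.029, 0.01]
    - [0.0086, 0.033, 0.015]
    - [0.0094, 0.036, 0.02]
    - [0.0098, 0.038, 0.024]
    - [0.01, 0.039, 0.028]
    - [0.01, 0.039, 0.03]
    - [0.01, 0.039, 0.032]
    - [0.01, 0.039, 0.032]
    - [0.01, 0.039, 0.032]
  turn:
    - [0, 0, 0]
    - [0, 0, 0]
    - [0, 0, 0]
    - [0, 0, 0]
    - [0, 0, 0]
    - [0, 0, 0]
    - [0, 0, 0]
    - [0, 0, 0]
    - [0, 0, 0]
    - [0, 0, 0]
    - [0, 0, 0]
    - [0, 0, 0]

```text
clock: 24.05
tcp_pos: [0.4624, 0.3741, 0.1345]
eef_rot: [0.023, 1.0, 0.0, 0.0]
force: [1.2, 0.2, -2.2]
gripper_width: 0.0114
```

Run:
```python
from m import *
b=snap('side','s15.png');a=snap('top','t15.png')
u,_=cen(a,BLUE,(245,205,275,230));print(u,'top',onz(a,(259.75,218.7),.049)-onz(a,u,.044))
w,_=cen(b,BLUE,(325,207,345,222)); print(w,'side',onz(b,(335.55,212.3),.049)-onz(b,w,.044))
print(arm.sense()['tcp_pos'],arm.sense()['eef_rot'])
crop(b,200,80,320,200,5,'s15c.png');crop(a,90,180,270,310,4,'t15c.png')
```

```text
[259.82397357 219.33742331] top [ 0.00085335 -0.00042971  0.005     ]
[335.02519798 214.11159107] side [0.00164921 0.00084817 0.005     ]
[0.46242444 0.37415235 0.13449784] [2.29850582e-02 9.99735788e-01 1.23145620e-04 1.60187540e-04]
```

View pics/s15c.png

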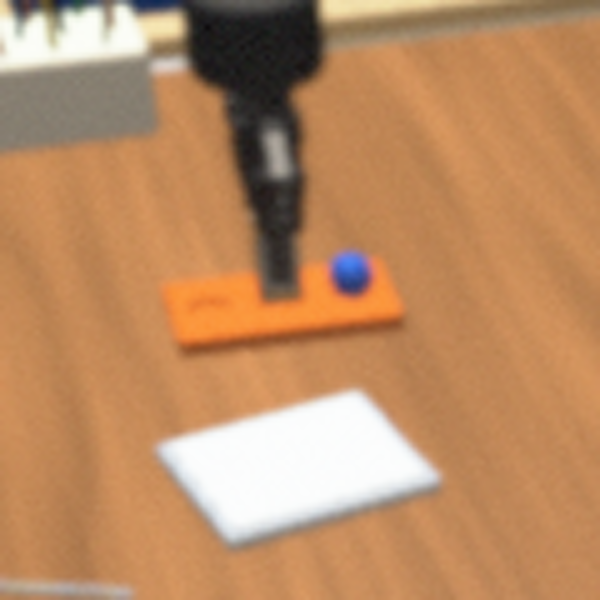

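View pics/t15c.png

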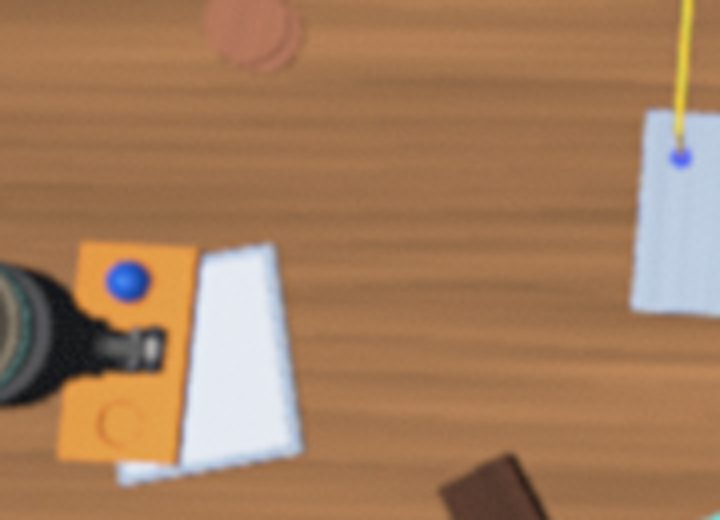

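Run:
```python
from m import *
b=snap('side');a=snap('top')
print('tray',onz(a,(121.7,267.9),.122))
print('panel side',np.mean([onz(b,(200+u/5-.4,80+v/5-.4),.012) for u,v in [(157,447),(360,392),(440,480),(230,540)]],0))
print('tray side',np.mean([onz(b,(200+u/5-.4,80+v/5-.4),.122) for u,v in [(163,284),(383,260),(404,318),(184,345)]],0))
print('tray corners',[onz(b,(200+u/5-.4,80+v/5-.4),.122).round(3) for u,v in [(163,284),(383,260),(404,318),(184,345)]])
```

```text
tray [0.46174296 0.37389013 0.122     ]
panel side [0.45978583 0.37157058 0.012     ]
tray side [0.46132501 0.37247396 0.122     ]
tray corners [array([0.398, 0.414, 0.122]), array([0.529, 0.404, 0.122]), array([0.523, 0.332, 0.122]), array([0.396, 0.339, 0.122])]
```

Everything is within about 2 mm. I'll hold briefly, then hand in.

step_arm:
  delta_pos:
    - [0, 0, 0]
    - [0, 0, 0]
    - [0, 0, 0]
    - [0, 0, 0]
  turn:
    - [0, 0, 0]
    - [0, 0, 0]
    - [0, 0, 0]
    - [0, 0, 0]

```text
clock: 24.75
tcp_pos: [0.4623, 0.3741, 0.1343]
eef_rot: [0.023, 1.0, 0.0, 0.0]
force: [-0.4, 0.1, -2.3]
gripper_width: 0.0112
```

```bash
python3 -c "
from bench import arm
print(arm.close_job())"
```

```text
the job is handed in; nothing more can be done
None
```

I slid the stage by its knob to the red dot and paused there for over a second, then slid it to the blue dot and left it there. I lifted the orange tray by its grip, carried it to the white light panel and handed the job in at about 25 s, still holding the tray.

**Last checks**
- **Pointer at red:** about 1–2 mm off in both views.
- **Pointer at blue:** about 1–2 mm off in both views, unchanged after the tray was lifted away.
- **Tray position:** centred within about 2 mm of the panel's centre. The underside is about 10 cm above the panel, estimated from the arm's height reading and the grasp geometry.
- **Grip and level:** finger opening 11 mm on the grip. The tool points straight down and the tray looks level.
- **Marble:** in its pocket in the last pictures.
- **Bystanders:** I did not measure them, but the path did not go near any at low height.

**One reading disagreed:** just after the lift, the top view put the blue dot 29 mm away. I took this for a bad colour mask with the arm in view, since it read about 1 mm again once the arm had moved away.

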